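Ready the pill box and open the safety-capped medicine bottle

TASK

Get things ready to refill the pill box: slide its cover all the way across, so that it shuts over the compartment that already holds capsules and leaves the empty one fully open. Then open the medicine bottle where it stands: press its safety cap down against the spring, keep it pressed while turning it anticlockwise (seen from above) by about a sixth of a turn, and lift it straight off. Finish while still holding the cap in the gripper, upright and still, roughly 5 cm above the mouth of the open bottle, with bottle and pill box standing about where they were and the other things on the desk left alone.

Things in the scene. Friction and masses are not known exactly. Their poses are not given: they have to be found in the camera images.
- pillbox: White plastic pill box, loose, 0.45 kg, 168 x 76 x 30 mm (its x, y, z), at either side of the desk, any yaw. Origin: centre of its underside. Two equal compartments along its x: the one at +x holds capsules (fixed in it), the one at -x is empty. A grey cover, half as long as the box, runs in grooves along its x and at the start lies over the empty compartment.
- pillbox_cover (a joint): Position of the pill box's sliding cover along the box's +x, in m: 0 = over the empty compartment, 0.080 = end stop, fully over the capsules. Starts between 0 and 0.015, slides with about 0.7 N, stays where it is left. The cover's upper face is 26.5 mm above the desk.
- cover_ridge (a point): Top centre of the cover's grip ridge, 40 mm above the desk: an upright bar in the middle of the cover, 10 mm thick along the box's x, 40 mm long along its y, standing 13.5 mm above the cover; pinch its thickness from above. Moves with the cover; its x axis is the sliding direction.
- med_bottle: Round amber medicine bottle, loose, 0.28 to 0.56 kg, upright: body 72 mm in diameter up to 72 mm, shoulder up to 89 mm, neck 33 mm in diameter with three lugs that hold the cap. Origin: centre of its underside, z up. Unless pressed down it turns along with the cap; pressed, the friction of its base on the desk holds it.
- bottle_mouth (a point): Centre of the bottle's mouth, under the cap, 112 mm above the bottle's origin.
- med_cap: White ribbed safety cap on the bottle, 49 mm in diameter, 28 mm high, 0.04 kg, a loose part. Origin: centre of its skirt's lower edge, z up; when locked it is 97 mm above the desk and its x axis is parallel to the bottle's. Grip the skirt across its diameter from above, fingertips 5 mm or more above its lower edge, to clear the bottle's shoulder when pressing.
- cap_top (a point): Centre of the cap's flat top, 28 mm above its origin. A spring inside pushes the cap up: pressing takes about 5 N at first, 0.9 N more per mm, hard stop at 8 mm (12 N). Pressed more than 3 mm (5 to 6 is safe) it turns anticlockwise seen from above; from 36 to 84 degrees past locked (60 is the middle) it lifts off freely, further is a stop. Clockwise is a stop.
- tumbler: Bystander: empty glass tumbler, 77 mm in diameter, 84 mm high, origin at the centre of its underside.
- mouse: Bystander: white computer mouse, 107 x 58 x 33 mm, origin at the centre of its underside.
- phone: Bystander: black phone lying flat, 148 x 73 x 8 mm, origin at the centre of its underside.
- glasses_case: Bystander: closed brown glasses case, 63 x 158 x 40 mm (its x, y, z), origin at the centre of its underside.

How it is judged:
By the outcome, as a careful person would: the job done as asked, in the order asked, and still so for the second after the job is handed in, while the arm keeps its last pose, push and grip.
It also fails if it takes over 51 s, if anything falls off the work surface, if the arm or the gripper's body presses on something with over 40 N, if the wrist force passes 120 N, or if a joint passes its speed limit or range.

ROBOT

A 7-joint arm with a two-finger parallel gripper is mounted at the origin on the work surface; the furniture and walls round the work are solid. World frame = base frame: x ahead of the robot, y to its left, z up, the work surface at z = 0. Lengths are in m, angles in rad, forces in N, time in s.
With the tool pointing down it reaches from about 0.425 to 0.925 m from the base axis. Payload 6.8 kg.
Tool frame: the origin (TCP) lies midway between the tips of the shut fingers; the grasp point (between the pads) lies 19 mm behind it; z points along the fingers, y is the line along which they close (so a half turn about z gives the same grasp; the last joint's range is limited). The gripper opens to 85 mm and grips with 20 to 120 N. Pads are 22 mm wide; open, the fingers measure 114 mm over their backs; the gripper's body (76 mm by 85 mm) begins 54 mm behind the grasp point. The pads swing forward as they close: fully open they stand 13 mm farther back than shut.
Start: joints at [1.029, 0.477, 0.022, 1.555, -0.011, 1.109, -0.083], TCP at [0.284, -0.612, 0.231] pointing down, gripper open.
Joint ranges: [-2.96, 2.96], [-0.34, 2.1], [-1.41, 1.46], [0.24, 2.44], [-1.37, 4.51], [0.17, 1.92], [-2.96, 2.96]. Speed limits (rad/s): [2.39, 2.39, 3.14, 3.14, 3.14, 3.14, 3.14].

INTERFACE

Orientations are given as a unit quaternion [w, x, y, z].
In Python, from cell import env, kinematics, monitor, cams, spot_in, mark_of gives the robot as it stands. Calls block until the motion is done:
- env.reach(position, orientation): joint-space move of the TCP to a pose.
- env.movel(position, velocity=0.15, rot=None, stop_force=None): straight line of the TCP; rot=None keeps the orientation; velocity is the mean speed in m/s. With stop_force (N) it stops when the force on the tool has changed by that much, and returns True; else False.
- env.goto_joints(angles): joint-space move.
- env.grip(opening, f_grip=None): finger opening in m; f_grip is the grip in N (None keeps the last); returns when the fingers have stopped.
- env.dwell(seconds).
- kinematics.inverse_kinematics(position, orientation): joint angles nearest the present ones, or None.
- monitor.get_state(): the state.
- cams.camera(name): name is "side" or "top" or "wrist"; returns (picture, depth): 384x512x3 uint8, blue, green, red; 384x512 float32, m along the optical axis (not along the pixel's ray), 0 where there is no reading.
- cams.calibration(name): a dict with "fx", "fy", "cx", "cy" (pixels), "k1" (the pictures are not rectified: a ray, as slopes to the right and down, at radius r is drawn at 1 + k1 r^2 times it, then the intrinsics apply), "rvec" (rotation vector, rad) and "tvec" (3), from world to camera coordinates, as OpenCV has them. Camera axes: x right, y down, z forward; pixel columns grow to the right and rows downward; lengths in m; the calibration is good to about 2 mm. A picture is of the moment at which its call begins: read the wrist's pose just before it. calibration takes no time and is no camera call; for the wrist camera it gives the pose at the moment of the call.
A pose or a line that the arm cannot do raises env.PlanningError and nothing moves.
- env.job_done(): hands the job in; it is judged then, once.
Trained networks look in the newest picture that a camera, given by its name, has taken for a name from the list of things; names that differ only in an ending like _2 or _b are one class to them, and where a whole thing is asked for, a point or a joint stands for the part that bears it (a point fixed in the world has none). Each returns a list of dicts, best first, with "score" (0 to 1); they miss things now and then, are a little off and sometimes report something else, mostly with a low value. They report only what shows in the picture. A call takes as long as a camera call.
- spot_in(query, camera): "at" ([x, y, z] in m, in the coordinates of the camera as it stood for that picture, good to about 4 mm: the middle of the surface that is visible of it).
- mark_of(query, camera): "at" ([x, y, z] in m, in the coordinates of the camera as it stood for that picture, good to about 4 mm: a listed point, or the origin of a listed thing).
The state is a dict: "time": time; "qpos": joint angles; "joint_velocities": joint speeds; "joint_torque": joint torques, N m; "tcp_pos": TCP position; "orientation": TCP orientation; "force": force on the tool from outside, world axes, zero at the start; "torque": the same for the moment, N m; "opening": finger opening in m; "gripper_force": force on a finger pad.
Only numpy, scipy, OpenCV 4.12 (cv2) and the standard library are available. Lean on these libraries where they do the work, as an engineer would, in place of code of your own. Each camera call takes 0.05 s, during which the arm holds its last target. There are 200 camera calls.

## Working session

There is one attempt and no reset: what is moved stays moved. The work goes in short steps, each a Python script; the robot and the scene stay as the last script left them, time stands still between calls to the robot, and variables do not carry over. Pictures are saved under pics/ and viewed, at most 10 in all, crops included, and the job is handed in when it is done.

```bash
ls; mkdir -p pics; cat > h.py <<'E'
import numpy as np, cv2
from scipy.spatial.transform import Rotation as R
from cell import env, kinematics, monitor, cams, spot_in, mark_of
def c2w(name,p,cal=None):
    c=cal or cams.calibration(name); M=cv2.Rodrigues(np.array(c["rvec"],float))[0]
    return M.T@(np.array(p,float)-np.array(c["tvec"],float).ravel())
def cloud(name,depth,cal=None):
    c=cal or cams.calibration(name); h,w=depth.shape
    K=np.array([[c["fx"],0,c["cx"]],[0,c["fy"],c["cy"]],[0,0,1]])
    u,v=np.meshgrid(np.arange(w),np.arange(h))
    n=cv2.undistortPoints(np.stack([u,v],-1).reshape(-1,1,2).astype(np.float64),K,np.array([c["k1"],0,0,0.])).reshape(h,w,2)
    P=np.dstack([n*depth[...,None],depth])
    M=cv2.Rodrigues(np.array(c["rvec"],float))[0]
    return (P-np.array(c["tvec"],float).ravel())@M
def down(yaw):  # tool z down; tool y axis at angle yaw+90deg... x axis at yaw
    r=R.from_euler('z',yaw)*R.from_euler('x',np.pi)
    q=r.as_quat(); return np.array([q[3],q[0],q[1],q[2]])
E
cat > a.py <<'E'
from h import *
for n in ("top","side"):
    im,d=cams.camera(n); cv2.imwrite(f"pics/{n}0.png",im); np.savez(f"/tmp/{n}0.npz",im=im,W=cloud(n,d),d=d)
    for q in ("pillbox","cover_ridge","med_bottle","cap_top","bottle_mouth","med_cap","tumbler","mouse","phone","glasses_case"):
        print(n,q,[(round(r["score"],2),c2w(n,r["at"]).round(3).tolist()) for r in mark_of(q,n)[:2]])
s=monitor.get_state();print(s["time"],s["tcp_pos"],s["orientation"],s["opening"],s["force"])
E
python3 a.py
```

```text
cell.py
pics
top pillbox [(0.78, [0.57, -0.13, -0.006])]
top cover_ridge [(0.68, [0.531, 0.176, -0.003]), (0.64, [0.572, -0.101, 0.038])]
top med_bottle [(0.93, [0.531, 0.177, -0.005])]
top cap_top [(0.63, [0.534, 0.17, 0.126])]
top bottle_mouth [(0.76, [0.535, 0.171, 0.113])]
top med_cap [(0.64, [0.532, 0.172, 0.098]), (0.46, [0.532, 0.176, 0.0])]
top tumbler []
top mouse [(0.97, [0.774, -0.005, -0.001])]
top phone [(0.97, [0.765, -0.192, -0.003]), (0.59, [0.533, 0.174, -0.002])]
top glasses_case [(0.6, [0.465, 0.027, 0.003])]
side pillbox [(0.89, [0.57, -0.132, 0.001])]
side cover_ridge [(0.77, [0.574, -0.105, 0.036])]
side med_bottle [(0.93, [0.535, 0.171, 0.001])]
side cap_top [(0.65, [0.531, 0.163, 0.124])]
side bottle_mouth [(0.9, [0.531, 0.172, 0.112])]
side med_cap [(0.65, [0.531, 0.168, 0.098])]
side tumbler [(0.94, [0.765, 0.168, 0.006])]
side mouse [(0.97, [0.77, -0.005, 0.002])]
side phone [(0.6, [0.768, -0.191, -0.001])]
side glasses_case [(0.7, [0.462, 0.027, -0.005])]
1.1 [ 0.28371365 -0.61246571  0.23129333] [-1.19566951e-05  9.76572448e-01  2.15188881e-01  6.60761245e-06] 0.08564750578633155 [-0.24779315  0.15872782 -0.31140391]
```

View pics/top0.png

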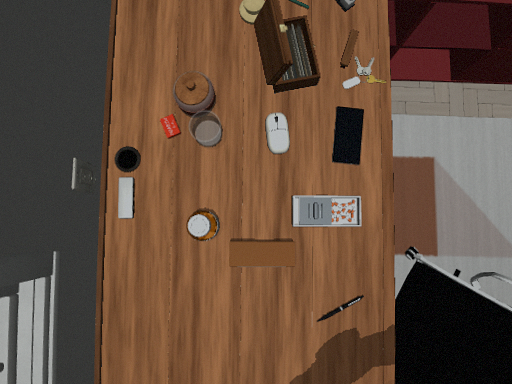

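View pics/side0.png

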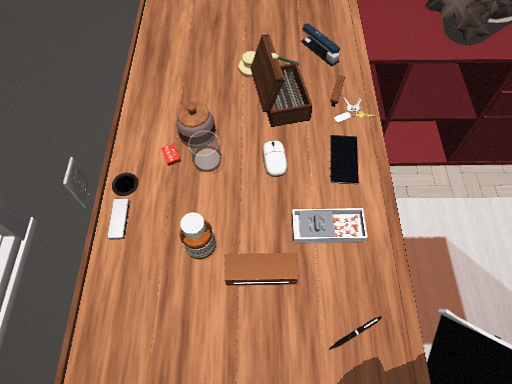

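```bash
cat > b.py <<'E'
from h import *
z=np.load("/tmp/top0.npz"); W=z["W"]; 
def sel(c,r,lo,hi): 
    m=(np.hypot(W[...,0]-c[0],W[...,1]-c[1])<r)&(W[...,2]>lo)&(W[...,2]<hi)&(z["d"]>0); return W[m]
for nm,c,r,lo,hi in (("box",(.57,-.13),.1,.015,.06),("ridge",(.572,-.103),.045,.033,.06),("cap",(.532,.17),.05,.115,.15),("case",(.463,.027),.1,.02,.07)):
    P=sel(c,r,lo,hi)
    if len(P)<5: print(nm,len(P)); continue
    b=cv2.minAreaRect(P[:,:2].astype(np.float32)); print(nm,len(P),b,P.mean(0).round(4),np.median(P[:,2]).round(4))
E
python3 b.py
```

```text
box 1280 ((0.5745918154716492, -0.1310078203678131), (0.07437226921319962, 0.1690351814031601), 0.5494266748428345) [ 0.5748 -0.1113  0.0271] 0.0266
ridge 65 ((0.5736891031265259, -0.10065913945436478), (0.0391002856194973, 0.008002971298992634), 0.7657397389411926) [ 0.5728 -0.1007  0.0383] 0.0384
cap 395 ((0.534096896648407, 0.17148101329803467), (0.04754524305462837, 0.04806068167090416), 46.42295837402344) [0.5342 0.1711 0.1243] 0.1245
case 1691 ((0.4665133059024811, 0.029600001871585846), (0.06178708374500275, 0.15711373090744019), 0.6282327771186829) [0.4677 0.0297 0.0388] 0.0392
```

Top view: the pill box is at px (293–361, 195–227), with the grey cover on the left (+y) and capsules on the right. Box +x therefore points along about world −y, with the ridge at px (316, 211). The bottle cap is at px (199, 226), and nothing tall stands near either one. The side view agrees. Next I'll pinch the ridge and slide the cover.

```bash
cat > c.py <<'E'
from h import *
y=0.010; p=np.array([.573,-.1015]); d=np.array([np.sin(y),-np.cos(y)])
q=down(y)
def st(t): s=monitor.get_state(); print(t,round(s["time"],2),s["tcp_pos"].round(4),s["force"].round(2),round(s["opening"],4),round(s["gripper_force"],1),s["qpos"].round(2))
env.reach([*p,.12],q); st("above")
env.grip(.045); st("open45")
hit=env.movel([*p,.031],.12,stop_force=6); print(hit); st("down")
env.grip(0.0,f_grip=25); st("pinched")
e=p+d*.060; print(env.movel([*e,.031],.08)); st("slid")
e=p+d*.080; print(env.movel([*e,.031],.02,stop_force=1.5)); st("stop")
E
python3 c.py
```

```text
above 3.24 [ 0.573  -0.1028  0.1202] [ 0.54 -1.22 -0.27] 0.0852 0.0 [ 0.19  0.46 -0.15  1.87  0.09  0.82 -1.57]
open45 3.72 [ 0.573  -0.1016  0.12  ] [-0.67  0.12 -0.43] 0.0447 0.0 [ 0.19  0.46 -0.15  1.87  0.09  0.82 -1.57]
False
down 4.61 [ 0.5736 -0.1016  0.0316] [-0.56  1.05 -0.07] 0.0451 0.0 [ 0.17  0.59 -0.13  1.92  0.12  0.65 -1.6 ]
pinched 5.02 [ 0.5735 -0.1017  0.0318] [-0.76 -0.39  5.15] 0.0093 27.7 [ 0.17  0.59 -0.13  1.92  0.12  0.65 -1.6 ]
False
slid 5.92 [ 0.574  -0.1623  0.0318] [-0.77 -0.73  6.68] 0.009 27.8 [ 0.27  0.6  -0.13  1.88  0.12  0.66 -1.5 ]
True
stop 6.19 [ 0.5739 -0.1625  0.0318] [-0.55  0.03  4.89] 0.0089 27.6 [ 0.27  0.6  -0.13  1.88  0.12  0.66 -1.5 ]
```

```bash
sed -i '/^env\.\|^hit\|^e=/d' c.py; mv c.py c0.py; cat > d.py <<'E'
exec(open("c0.py").read())
e=p+d*.079; print(env.movel([*e,.031],.03,stop_force=3.5)); st("stop")
env.grip(.03); st("rel")
s=monitor.get_state()["tcp_pos"]; env.movel([s[0],s[1],.13],.2)
im,dd=cams.camera("top"); W=cloud("top",dd); cv2.imwrite("pics/top1.png",cv2.resize(im[150:290,150:390],None,fx=3,fy=3))
im,dd=cams.camera("side"); cv2.imwrite("pics/side1.png",cv2.resize(im[170:290,150:390],None,fx=3,fy=3))
for q_ in ("pillbox","cover_ridge"): print(q_,[(round(r["score"],2),c2w("side",r["at"]).round(3).tolist()) for r in mark_of(q_,"side")[:2]])
st("end")
E
python3 d.py
```

```text
True
stop 6.63 [ 0.5741 -0.1736  0.0318] [-0.82 -0.28  4.1 ] 0.0088 27.6 [ 0.29  0.61 -0.13  1.87  0.12  0.67 -1.48]
rel 6.97 [ 0.5734 -0.1727  0.0311] [ 0.78 -0.41  0.27] 0.0301 0.0 [ 0.29  0.61 -0.13  1.87  0.12  0.67 -1.48]
pillbox [(0.82, [0.569, -0.131, -0.001])]
cover_ridge [(0.63, [0.574, -0.175, 0.038])]
end 7.81 [ 0.5724 -0.1724  0.1283] [-0.64 -0.61 -0.54] 0.0299 0.0 [ 0.31  0.47 -0.15  1.83  0.09  0.85 -1.45]
```

View pics/side1.png

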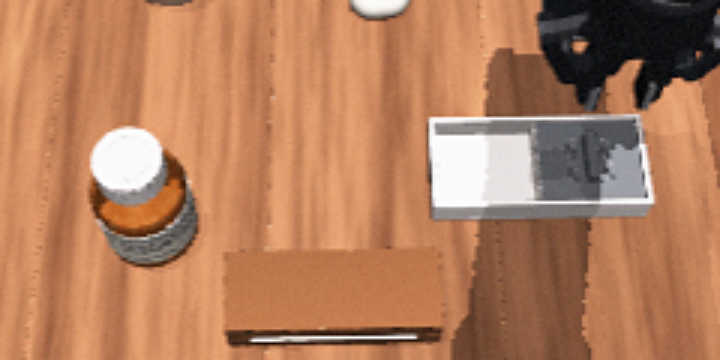

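The cover (px 535–650 in the crop) lies over the capsules at the right end, the white compartment is open, and the box hasn't moved. Now the bottle: I'll pick a grip yaw that leaves joint room for the +60° turn, and re-measure the box and cap from above.

```bash
cat > e.py <<'E'
exec(open("c0.py").read())
for a in range(-180,180,30):
    r=[kinematics.inverse_kinematics([.534,.171,z],down(np.radians(b))) for z,b in ((.2,a),(.095,a),(.095,a+70),(.17,a+70))]
    print(a,[None if x is None else (round(x[0],2),round(x[4],2),round(x[6],2)) for x in r])
env.reach([.56,.03,.25],down(0)); env.grip(.085)
im,dd=cams.camera("top"); W=cloud("top",dd); cv2.imwrite("pics/top2.png",cv2.resize(im[150:290,150:390],None,fx=3,fy=3))
for nm,c,r,lo,hi in (("box",(.57,-.13),.1,.015,.06),("ridge",(.572,-.173),.045,.033,.06),("cap",(.532,.17),.05,.115,.15)):
    P=W[(np.hypot(W[...,0]-c[0],W[...,1]-c[1])<r)&(W[...,2]>lo)&(W[...,2]<hi)&(dd>0)]
    if len(P)>4: print(nm,len(P),cv2.minAreaRect(P[:,:2].astype(np.float32)))
cal=cams.calibration("wrist"); im,dd=cams.camera("wrist"); cv2.imwrite("pics/wrist2.png",im); Ww=cloud("wrist",dd,cal)
P=Ww[(np.hypot(Ww[...,0]-.534,Ww[...,1]-.171)<.05)&(Ww[...,2]>.115)&(Ww[...,2]<.15)&(dd>0)]
print(len(P), cv2.minEnclosingCircle(P[:,:2].astype(np.float32)) if len(P)>4 else '', P.mean(0) if len(P) else '')
st("end")
E
python3 e.py
```

```text
-180 [(np.float64(0.3), np.float64(0.44), np.float64(0.76)), (np.float64(0.25), np.float64(0.62), np.float64(0.62)), (np.float64(0.42), np.float64(0.85), np.float64(1.67)), (np.float64(0.43), np.float64(0.67), np.float64(1.8))]
-150 [(np.float64(0.44), np.float64(0.61), np.float64(1.15)), (np.float64(0.42), np.float64(0.85), np.float64(0.97)), (np.float64(-1.05), np.float64(-0.63), np.float64(-2.8)), (np.float64(-1.19), np.float64(-0.61), np.float64(-2.8))]
-120 [(np.float64(0.44), np.float64(0.61), np.float64(1.67)), (np.float64(0.42), np.float64(0.85), np.float64(1.49)), (np.float64(-0.4), np.float64(0.02), np.float64(-2.88)), (np.float64(-0.37), np.float64(0.03), np.float64(-2.89))]
-90 [(np.float64(-1.29), np.float64(-0.72), np.float64(-2.86)), (np.float64(-1.16), np.float64(-0.82), np.float64(-2.8)), (np.float64(-0.31), np.float64(0.1), np.float64(-2.43)), (np.float64(-0.28), np.float64(0.08), np.float64(-2.41))]
-60 [(np.float64(-0.93), np.float64(-0.27), np.float64(-2.78)), (np.float64(-0.91), np.float64(-0.46), np.float64(-2.61)), (np.float64(-0.22), np.float64(0.17), np.floa
[... 1538 characters left out ...]
), np.float64(0.53), np.float64(0.17)), (np.float64(0.42), np.float64(0.85), np.float64(1.14)), (np.float64(0.43), np.float64(0.67), np.float64(1.28))]
box 1097 ((0.574763834476471, -0.165538027882576), (0.07418501377105713, 0.1004154235124588), 0.6331507563591003)
ridge 71 ((0.574288010597229, -0.1710250973701477), (0.03905896469950676, 0.009445671923458576), 0.717301070690155)
cap 393 ((0.5341830253601074, 0.1713179349899292), (0.04736433923244476, 0.048089515417814255), 47.3533935546875)
2121 ((0.5325073599815369, 0.1689005196094513), 0.02509992942214012) [0.53391864 0.16707233 0.12409858]
end 9.43 [0.56 0.03 0.25] [-0.98 -0.24  0.62] 0.0849 0.0 [ 0.01  0.28 -0.21  1.8   0.07  1.07 -1.8 ]
```

The box is unmoved and the ridge sits 40 mm past its centre, so the cover is at the end stop. Now I'll grip the cap and press it.

```bash
cat > f.py <<'E'
exec(open("c0.py").read())
c=[.5335,.1705]; y0=np.radians(30)
env.reach([*c,.19],down(y0)); st("above")
print(env.movel([*c,.104],.12,stop_force=8)); st("down")
env.grip(0.03,f_grip=60); st("gripped")
print(env.movel([*c,.098],.02)); st("pressed")
im,dd=cams.camera("side"); cv2.imwrite("pics/side3.png",cv2.resize(im[150:290,110:310],None,fx=4,fy=4))
E
python3 f.py
```

```text
above 10.09 [0.5334 0.1709 0.1898] [-0.67 -0.8   0.34] 0.0846 0.0 [-0.13  0.36 -0.36  1.86  0.15  0.95 -1.6 ]
False
down 10.96 [0.5342 0.1706 0.1047] [ 0.59 -0.1   1.48] 0.0852 0.0 [-0.16  0.47 -0.33  1.92  0.21  0.78 -1.65]
gripped 11.39 [0.534  0.1705 0.1047] [-0.31 -0.75  5.03] 0.0472 60.8 [-0.16  0.47 -0.33  1.92  0.21  0.78 -1.65]
False
pressed 11.84 [0.5341 0.1706 0.0989] [-1.09 -1.38  9.84] 0.0476 61.4 [-0.16  0.48 -0.33  1.93  0.21  0.77 -1.66]
```

View pics/side3.png

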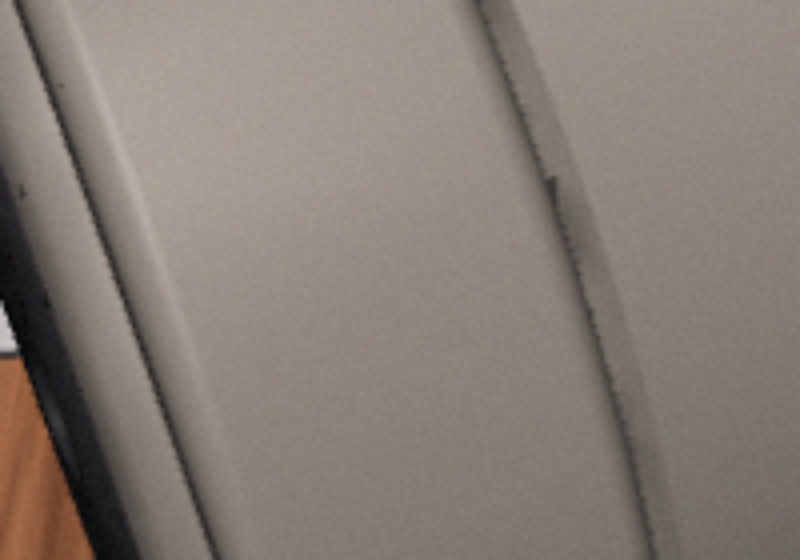

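The arm blocks the side view. The force of about 9.8 N matches roughly 5.4 mm of press, which is in the safe range. Turning now.

```bash
cat > g.py <<'E'
exec(open("c0.py").read())
c=[.5335,.1705]
for a in (45,60,75,90):
    env.movel([*c,.098],.02,rot=down(np.radians(a))); st(a); print(monitor.get_state()["torque"].round(3))
cal=cams.calibration("wrist"); im,dd=cams.camera("wrist"); cv2.imwrite("pics/wrist4.png",im)
E
python3 g.py
```

```text
45 12.3 [0.5347 0.1713 0.0993] [-0.79 -0.53 10.36] 0.0475 61.4 [-0.11  0.48 -0.39  1.92  0.26  0.78 -1.43]
[-0.005  0.124  0.018]
60 12.71 [0.5344 0.1713 0.0992] [0.03 0.44 9.25] 0.0471 61.4 [-0.06  0.49 -0.46  1.92  0.3   0.79 -1.21]
[-0.067  0.272  0.042]
75 13.12 [0.534  0.1712 0.099 ] [-1.54 -0.52  8.64] 0.0473 61.4 [-0.02  0.51 -0.52  1.92  0.34  0.8  -0.98]
[-0.031  0.446  0.008]
90 13.53 [0.5334 0.1712 0.0988] [-2.39 -0.84  9.81] 0.0475 61.4 [ 0.03  0.52 -0.58  1.91  0.38  0.82 -0.75]
[-0.131  0.741  0.079]
```

View pics/wrist4.png

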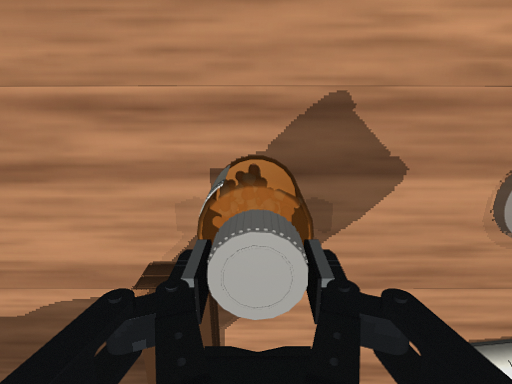

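View pics/wrist2.png

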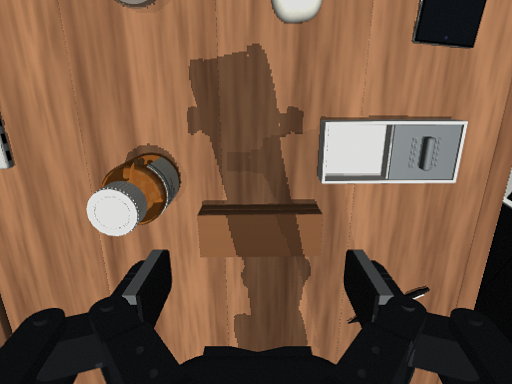

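In wrist4 the cap is held centred (px 257, 275). The label edge is on the left, which is world −x, where it was before (px 165, 180 in wrist2, and facing the robot in the side view). So the bottle seems not to have turned. I'll lift carefully and watch the force.

```bash
cat > i.py <<'E'
exec(open("c0.py").read())
c=[.5335,.1705]
env.movel([*c,.104],.03); st("unpress")
print(env.movel([*c,.109],.02,stop_force=6)); env.dwell(.2); st("up5")
im,dd=cams.camera("wrist"); cv2.imwrite("pics/wrist5.png",im)
E
python3 i.py
```

```text
unpress 13.93 [0.5334 0.1711 0.1045] [-2.39  0.38  6.12] 0.0473 61.2 [ 0.03  0.51 -0.58  1.91  0.37  0.83 -0.75]
True
up5 14.38 [0.5325 0.1707 0.1067] [ 0.82 -0.65 -0.85] 0.0473 61.7 [ 0.03  0.51 -0.58  1.91  0.37  0.83 -0.74]
```

```bash
cat > j.py <<'E'
exec(open("c0.py").read())
c=[.5335,.1705]
for z in (.110,.114): 
    print(env.movel([*c,z],.02,stop_force=3)); env.dwell(.15); st(z)
im,dd=cams.camera("wrist"); cv2.imwrite("pics/wrist6.png",im)
E
python3 j.py
```

```text
False
0.11 14.88 [0.5333 0.1706 0.11  ] [-0.98  1.48 -0.23] 0.0474 61.7 [ 0.04  0.5  -0.59  1.91  0.37  0.84 -0.74]
False
0.114 15.38 [0.5334 0.1705 0.114 ] [-1.58  0.27 -0.57] 0.0475 61.8 [ 0.04  0.5  -0.59  1.9   0.36  0.85 -0.74]
```

View pics/wrist6.png

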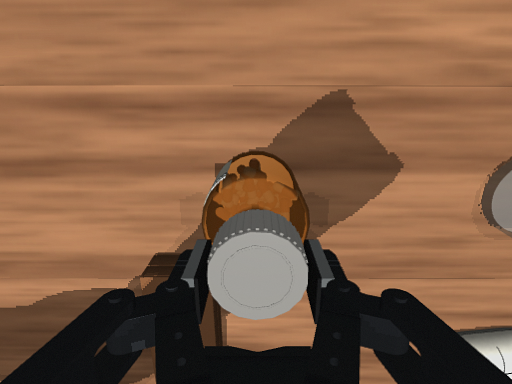

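The cap is rising free: only its own weight shows on the force sensor, and the bottle (px 256, 195) stays behind. Lifting the rest, to a cap edge about 50 mm above the mouth.

```bash
cat > k.py <<'E'
exec(open("c0.py").read())
c=[.5335,.1705]
print(env.movel([*c,.1695],.06)); env.dwell(.5); st("held")
for n in ("wrist","side","top"):
    cal=cams.calibration(n); im,dd=cams.camera(n); cv2.imwrite(f"pics/{n}7.png",im)
    for q_ in ("med_cap","med_bottle","bottle_mouth","pillbox","cover_ridge"): print(n,q_,[(round(r["score"],2),c2w(n,r["at"],cal).round(3).tolist()) for r in mark_of(q_,n)[:2]])
E
python3 k.py
```

```text
False
held 17.01 [0.5335 0.1705 0.1695] [ 0.5  -0.55 -0.85] 0.0473 61.7 [ 0.07  0.43 -0.62  1.86  0.3   0.95 -0.69]
wrist med_cap [(0.68, [0.536, 0.168, 0.159])]
wrist med_bottle [(0.97, [0.531, 0.171, 0.001])]
wrist bottle_mouth [(0.67, [0.53, 0.168, 0.113])]
wrist pillbox []
wrist cover_ridge []
side med_cap [(0.68, [0.534, 0.166, 0.163])]
side med_bottle [(0.66, [0.532, 0.175, 0.004])]
side bottle_mouth [(0.74, [0.528, 0.173, 0.113])]
side pillbox []
side cover_ridge []
top med_cap [(0.39, [0.537, 0.167, 0.163]), (0.34, [0.538, 0.175, 0.188])]
top med_bottle [(0.53, [0.769, -0.192, -0.001]), (0.5, [0.533, 0.176, -0.002])]
top bottle_mouth []
top pillbox [(0.67, [0.571, -0.132, -0.006])]
top cover_ridge [(0.76, [0.572, -0.171, 0.038])]
```

View pics/wrist7.png

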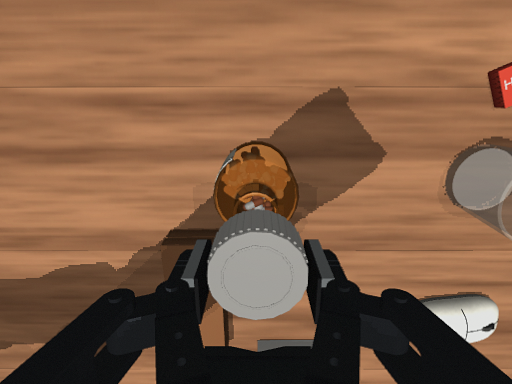

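View pics/side7.png

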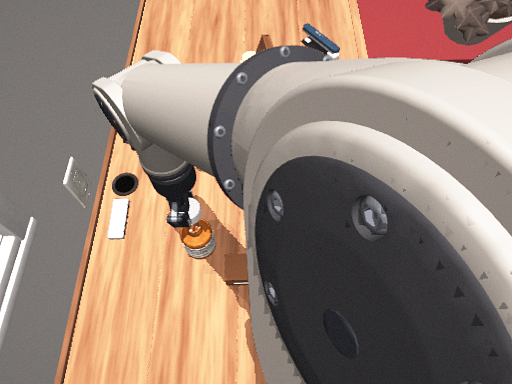

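The bottle stands open (capsules show in the mouth at px 255, 205 in the wrist view, bottle at px 198, 240 in the side view). The cap is held upright at about z = 0.162, 50 mm above the mouth. The box and cover are as left.

```bash
python3 -c "
from cell import env
print(env.job_done())"
```

```text
the job is handed in; nothing more can be done
None
```

The job is handed in: the pill box cover is at its end stop over the capsules, and the bottle is open where it stood, with its cap held upright and still about 5 cm above the mouth (about 17 of the 51 s used).

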